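# Load the bare pine plaque into the painting jig

### The arm

A 6-joint arm with a two-finger parallel gripper is mounted at the origin on the work surface. World frame = base frame: x ahead of the robot, y to its left, z up, the work surface at z = 0. Lengths are in m, angles in rad, forces in N, time in s.
With the tool pointing down it reaches from about 0.35 to 0.775 m from the base axis. Payload 5.5 kg.
Tool frame: the origin (TCP) lies midway between the tips of the shut fingers; the grasp point (between the pads) lies 19 mm behind it; z points along the fingers, y is the line along which they close (so a half turn about z gives the same grasp; the last joint's range is limited). The gripper opens to 85 mm and grips with 20 to 120 N. Pads are 22 mm wide; open, the fingers measure 114 mm over their backs; the gripper's body (76 mm by 85 mm) begins 54 mm behind the grasp point. The pads swing forward as they close: fully open they stand 13 mm farther back than shut.
Start: joints at [-1.244, 0.313, 0.046, 1.304, 0, 1.431], TCP at [0.259, -0.514, 0.231] pointing down, gripper open.
Joint ranges: [-2.76, 2.76], [-0.86, 1.69], [-1.03, 1.26], [-2.2, 2.34], [-1.47, 1.5], [-3.14, 3.14]. Speed limits (rad/s): [2.57, 2.57, 3.14, 3.14, 3.14, 3.14].

### API

Orientations are given as a unit quaternion [w, x, y, z].
In Python, from workcell import env gives the robot as it stands. The module is installed in compiled form; this text tells all that it offers.
- The arm moves only by the tool servo_tool, never from a script. Its argument "increments" is a list of rows, each an object of numbers: "grip": the closure, from 0 (fully open) to 1 (shut); "x", "y", "z": the shift along the tool's x, y, z in mm; "roll": the turn about the tool's z in degrees. In form: [{"grip": .., "x": .., "y": .., "z": .., "roll": ..}, ...]. A call has 1 to 5 rows; each row shifts and turns the commanded pose from where the row before left it, along the tool's axes as they then stand; what a row does not reach is not made up. A row lasts 1/12 s, in which the tool goes at most 41.7 mm and 7.16 degrees, less where a joint would pass 70% of its speed; a pose out of reach is approached as far as the arm can. A call is refused whole if a number of a shift passes 41.7 or a number of a turn 7.16, either way. A call with a gripper value outside its range is refused whole. The fingers move at their own pace and stop on an object; "grip_force" is the grip in N (left out, the last holds). Time passes only in rows, so rows that do not move let the fingers close. It gives the time, the measured TCP pose, the force, the opening and the grip force at its end, in the units of the state.
- env.get_state(): the state, without advancing time (a new reading comes with each control period).
- env.read_camera(name): name is "scene" or "top"; returns the picture (400x640x3 uint8, red, green, blue); there is no depth.
- env.get_calibration(name): a dict with "vertical_fov" (degrees; the focal length in pixels is half the picture's height over the tangent of half this angle, whatever the lens; pixels are square), "cx", "cy" (the principal point, pixels), "rvec" (rotation vector, rad) and "tvec" (3), from world to camera coordinates, as OpenCV has them. Camera axes: x right, y down, z forward; pixel columns grow to the right and rows downward; lengths in m; the calibration is good to about 2 mm. A picture is of the moment at which its call begins. get_calibration takes no time and is no camera call.
- env.hand_in(): hands the job in; it is judged then, once.
The state is a dict: "clock": time; "joint_pos": joint angles; "qvel": joint speeds; "tau": joint torques, N m; "tcp_pos": TCP position; "orientation": TCP orientation; "wrist_force": force on the tool from outside, world axes, zero at the start; "ft_torque": the same for the moment, N m; "finger_gap": finger opening in m; "grip_force": force on a finger pad.
Only numpy, scipy, OpenCV 4.12 (cv2) and the standard library are available. Lean on these libraries where they do the work, as an engineer would, in place of code of your own. Each camera call takes 0.05 s, during which the arm holds its last target. There are 200 camera calls.

### The job

Pick up the bare pine oblong block and lay it in the pocket of the blue painting jig, flat on the pocket floor and square between the walls, either end first, with its drilled face still up. Lower it in rather than dropping it, let go, and leave the dark-stained block and the square block where they are.

Things in the scene. Friction and masses are not known exactly. Their poses are not given: they have to be found in the camera images.
- pine_center (a point): Centre (18 mm above the underside) of the block to load: bare pale pine, 90 mm long (its x axis), 44 mm wide (y), 36 mm high (z up), about 70 g, loose on the table. A small black 9 mm drilled spot marks one end of its top face. Grip it across the 44 mm width.
- jig_seat (a point): Centre of the pocket floor of the blue painting jig fixed to the table, 8 mm above the table (x along the pocket, y across, z up). White floor 104 x 58 mm; blue walls 10 mm high lean out to a 112 x 66 mm mouth. Each long wall has a 58 mm finger gap in its middle, down to floor level. Base 176 x 98 mm, a brass screw at each end, top 15 mm above the table. Seated, the block's centre is 18 mm above this point.
- stained_center (a point): Centre of a bystander: a block of the same 90 x 44 x 36 mm size and axes but stained dark brown, loose on the table. Not to be moved.
- square_center (a point): Centre of a bystander: a bare pale pine square block, 70 x 70 x 36 mm, loose on the table; it does not fit the pocket. Not to be moved.
Things that resemble listed ones, but are neither listed nor needed, are in the scene too. Of the things that look like the part that bears jig_seat, take the one that is farthest to the robot's right at the start. Leave any green look-alike of the part that bears pine_center alone.

How it is judged:
At the end, for the whole second after the job is handed in: The pine oblong block lies released and at rest, drilled face up, in the jig pocket: centre within 14 mm of the pocket centre seen from above, height within 3.5 mm of lying on the floor, length within 12 degrees of the pocket's (either end first), top level within 9.7 degrees (horizontal distance between pine_center and jig_seat below 0.014 m and z of pine_center in the frame of jig_seat between 0.0145 and 0.0215 m and angle between the x axis of pine_center and the x axis of jig_seat, either way round below 0.21 rad and angle between pine_center's own z axis and vertical below 0.17 rad and linear speed of pine below 0.02 m/s); the robot touches nothing.
It fails at once if the dark-stained block is moved more than 30 mm (distance of stained_center from where it was at the start of the episode above 0.03 m).
It fails at once if the square block is moved more than 30 mm (distance of square_center from where it was at the start of the episode above 0.03 m).
It fails at once if the pine block is let go more than 40 mm above its seat (z of pine_center in the frame of jig_seat above 0.058 m and contact force between pine and the fingers below 0.01 N).
It also fails if it takes over 32 s, if anything falls off the work surface, if the arm or the gripper's body presses on something with over 40 N, if the wrist force passes 120 N, or if a joint passes its speed limit or range.

## Working session

There is one attempt and no reset: what is moved stays moved. The work goes in short steps, Python scripts to look and compute and a tool call to move; the robot and the scene stay as the last step left them, time stands still between calls to the robot, and variables do not carry over. Pictures are saved under pics/ and viewed, at most 10 in all, crops included, and the job is handed in when it is done.

Besides the shell and the picture viewer there is one more tool, called as name(argument=value, ...) on one line, values as JSON. servo_tool: Moves the arm, as the interface text tells. Its arguments: {"type":"object","properties":{"increments":{"type":"array"},"grip_force":{"type":"number"}},"required":["increments"]}

```bash
mkdir -p pics
python3 - <<'E'
from workcell import env
import cv2
for n in("top","scene"):
    cv2.imwrite(f"pics/{n}0.png",env.read_camera(n)[:,:,::-1]); print(env.get_calibration(n))
print(env.get_state())
E
```

```text
{'vertical_fov': 48.230003618883934, 'cx': 321.7302155138429, 'cy': 196.4972511848371, 'rvec': array([ 2.21472305, -2.16066068,  0.0729837 ]), 'tvec': array([0.03526814, 0.51548482, 1.2458213 ])}
{'vertical_fov': 55.10388913967689, 'cx': 314.2125890016159, 'cy': 198.36388544070195, 'rvec': array([ 1.77521795,  1.59256925, -0.76058927]), 'tvec': array([-0.11201871, -0.29010069,  1.22594479])}
{'clock': 0.1, 'joint_pos': array([-1.24358767e+00,  3.13931687e-01,  4.51270244e-02,  1.30357629e+00,
        1.36822317e-06,  1.43117602e+00]), 'qvel': array([-0.00075494, -0.00208377,  0.00530381, -0.00136881, -0.00082966,
        0.00124147]), 'tau': array([ 2.02424642e-03, -4.81728315e+01,  2.99242204e+01,  1.28320974e-02,
       -1.71723027e-04, -5.71862174e-06]), 'tcp_pos': array([ 0.25862518, -0.51307531,  0.23050847]), 'orientation': array([-7.88893438e-04,  9.72881991e-01,  2.31300678e-01, -7.35242265e-05]), 'wrist_force': array([ 0.18067926,  0.38173055, -0.24079331]), 'ft_torque': array([0.02940332, 0.01410023, 0.01697616]), 'grip_force': 0.0, 'finger_gap': 0.08566247939102892}
```

View pics/top0.png

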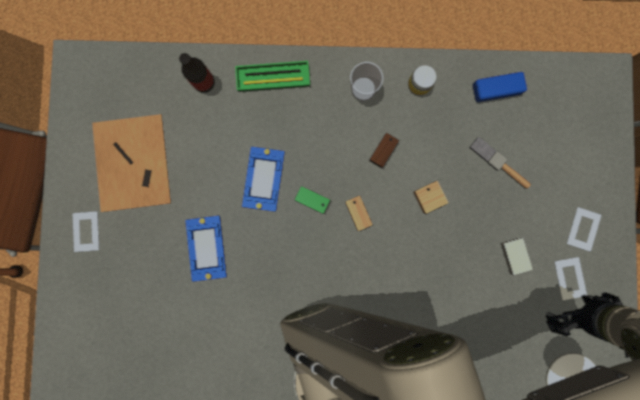

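View pics/scene0.png

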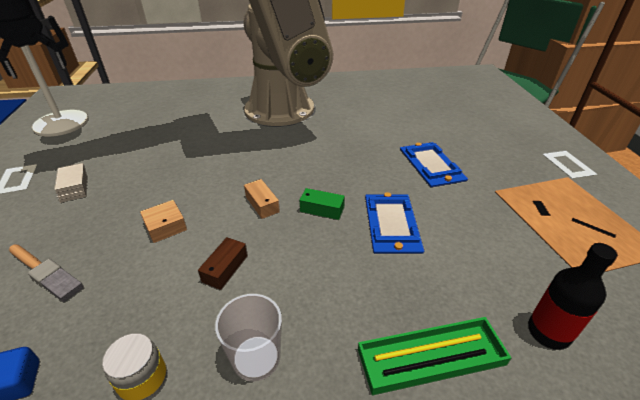

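The top view shows the pine block at about (359,213) with its drilled end toward (353,201). The rightmost blue jig is at (264,179), the green look-alike at (313,200), the stained block at (384,150) and the square block at (432,197). I'll enlarge this area to read the corners.

Run:
```python
import cv2
a=cv2.imread("pics/top0.png");b=cv2.imread("pics/scene0.png")
cv2.imwrite("pics/c1.png",cv2.resize(a[140:240,235:395],None,fx=5,fy=5,interpolation=cv2.INTER_CUBIC))
cv2.imwrite("pics/c2.png",cv2.resize(b[165:265,235:435],None,fx=4,fy=4,interpolation=cv2.INTER_CUBIC))
```

```text
(no output)
```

View pics/c1.png

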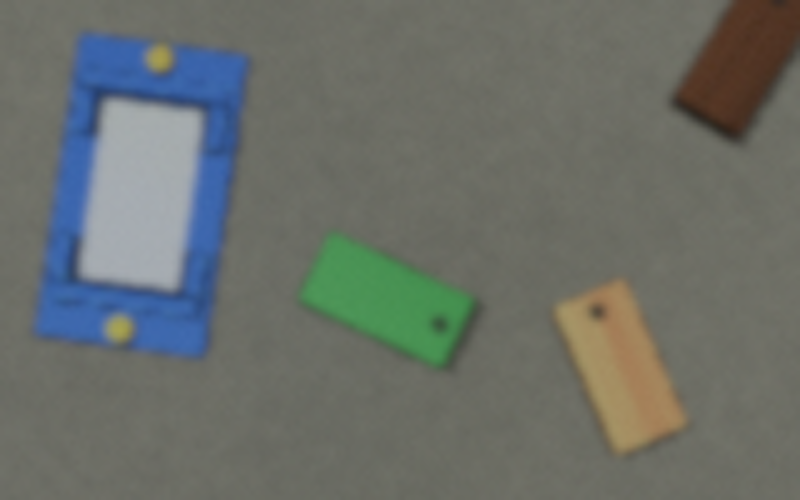

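View pics/c2.png

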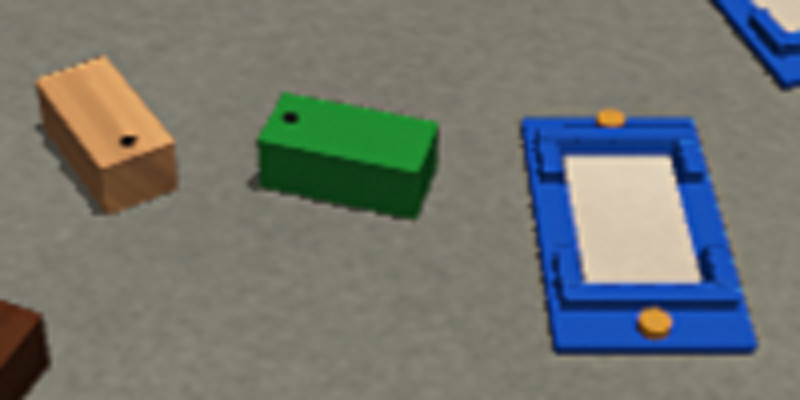

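The crops give clear corners. Pine top in the top crop: (555,306), (627,280), (688,425), (620,456). Jig floor: (100,95), (206,107), (183,292), (76,280). The scene crop shows the same parts, so I can cross-check.

```bash
cat > h.py <<'E'
from workcell import env
import cv2, numpy as np
def w(name,pts,z):
    c=env.get_calibration(name); f=200/np.tan(np.radians(c["vertical_fov"]/2))
    R=cv2.Rodrigues(c["rvec"])[0]; C=-R.T@c["tvec"]
    p=np.asarray(pts,float); d=np.c_[(p[:,0]-c["cx"])/f,(p[:,1]-c["cy"])/f,np.ones(len(p))]@R
    return (C+d*((z-C[2])/d[:,2])[:,None])[:,:2]
def rep(l,P):
    e=np.roll(P,-1,0)-P
    s=np.linalg.norm(e,axis=1); i=0 if s[0]>s[1] else 1
    v=e[i]-e[i+2]; print(l,"ctr",P.mean(0).round(4),"yaw",np.degrees(np.arctan2(v[1],v[0])).round(1),"sides",s.round(3))
def top(q): return np.array(q)/5+[235-.4,140-.4]
def sc(q): return np.array(q)/4+[235-.375,165-.375]
E
python3 - <<'E'
from h import *
rep("pineT",w("top",top([(555,306),(627,280),(688,425),(620,456)]),.036))
rep("pineS",w("scene",sc([(38,80),(104,57),(174,143),(104,168)]),.036))
rep("jigT",w("top",top([(100,95),(206,107),(183,292),(76,280)]),.008))
rep("jigS",w("scene",sc([(564,155),(674,153),(702,284),(583,284)]),.008))
rep("jigbaseT",w("top",top([(80,33),(249,57),(205,356),(36,334)]),.01))
rep("greenT",w("top",top([(335,233),(478,302),(443,367),(300,298)]),.036))
s=env.get_state();from scipy.spatial.transform import Rotation as R
q=s["orientation"];print(R.from_quat(q[[1,2,3,0]]).as_matrix().round(3))
E
```

```text
pineT ctr [ 0.4701 -0.0569] yaw -155.7 sides [0.043 0.087 0.042 0.091]
pineS ctr [ 0.4752 -0.0538] yaw 24.7 sides [0.04  0.089 0.04  0.088]
jigT ctr [0.5631 0.2173] yaw 174.7 sides [0.061 0.107 0.061 0.107]
jigS ctr [0.5611 0.2191] yaw -7.9 sides [0.061 0.102 0.059 0.1  ]
jigbaseT ctr [0.5623 0.2163] yaw 173.6 sides [0.098 0.173 0.097 0.174]
greenT ctr [0.5039 0.0738] yaw -114.4 sides [0.089 0.041 0.088 0.041]
[[ 0.893  0.45  -0.001]
 [ 0.45  -0.893  0.002]
 [ 0.    -0.002 -1.   ]]
```

servo_tool(increments=[{"grip":0,"x":12.6,"y":-10.9,"z":0,"roll":2.2},{"grip":0,"x":25.6,"y":-21.9,"z":0,"roll":0},{"grip":0,"x":25.6,"y":-21.9,"z":0,"roll":0},{"grip":0,"x":25.6,"y":-21.9,"z":0,"roll":0},{"grip":0,"x":25.6,"y":-21.9,"z":0,"roll":0}], grip_force=40)

```text
clock: 0.52
tcp_pos: [0.322, -0.3743, 0.2307]
orientation: [-0.0, 0.977, 0.212, -0.0]
wrist_force: [0.7, 0.2, 0.4]
finger_gap: 0.0852
grip_force: 0.0
```

servo_tool(increments=[{"grip":0,"x":25.6,"y":-21.9,"z":0,"roll":0},{"grip":0,"x":25.6,"y":-21.9,"z":0,"roll":0},{"grip":0,"x":25.6,"y":-21.9,"z":0,"roll":0},{"grip":0,"x":25.6,"y":-21.9,"z":0,"roll":0},{"grip":0,"x":25.6,"y":-21.9,"z":0,"roll":0}])

```text
clock: 0.93
tcp_pos: [0.3929, -0.2214, 0.2311]
orientation: [-0.0, 0.977, 0.212, -0.0]
wrist_force: [0.0, -0.6, 0.3]
finger_gap: 0.0855
grip_force: 0.0
```

servo_tool(increments=[{"grip":0,"x":25.6,"y":-21.9,"z":0,"roll":0},{"grip":0,"x":25.6,"y":-21.9,"z":10,"roll":0},{"grip":0,"x":25.6,"y":-21.9,"z":20,"roll":0},{"grip":0,"x":25.6,"y":-21.9,"z":30,"roll":0},{"grip":0,"x":25.6,"y":-21.9,"z":30,"roll":0}])

```text
clock: 1.35
tcp_pos: [0.4624, -0.0735, 0.1454]
orientation: [0.001, 0.977, 0.213, 0.001]
wrist_force: [1.0, -0.2, 0.1]
finger_gap: 0.0853
grip_force: 0.0
```

servo_tool(increments=[{"grip":0,"x":12,"y":-10,"z":20,"roll":0},{"grip":0,"x":0,"y":0,"z":10,"roll":0},{"grip":0,"x":0,"y":0,"z":0,"roll":0},{"grip":0,"x":0,"y":0,"z":0,"roll":0}])

```text
clock: 1.68
tcp_pos: [0.4678, -0.0613, 0.1157]
orientation: [-0.0, 0.977, 0.213, -0.001]
wrist_force: [1.0, -0.4, 1.4]
finger_gap: 0.0856
grip_force: 0.0
```

servo_tool(increments=[{"grip":0,"x":6.2,"y":-3.5,"z":20,"roll":0},{"grip":0,"x":0,"y":0,"z":25,"roll":0},{"grip":0,"x":0,"y":0,"z":15,"roll":0},{"grip":0,"x":0,"y":0,"z":0,"roll":0}])

```text
clock: 2.02
tcp_pos: [0.4712, -0.0562, 0.0547]
orientation: [-0.0, 0.977, 0.211, -0.001]
wrist_force: [-0.7, 0.1, -0.7]
finger_gap: 0.0853
grip_force: 0.0
```

Run:
```python
from h import *
a=env.read_camera("scene")[150:240,210:330,::-1]; b=env.read_camera("top")[165:265,300:420,::-1]
r=lambda m:cv2.resize(m[:90],(400,300),interpolation=cv2.INTER_CUBIC)
cv2.imwrite("pics/g1.png",np.hstack([r(a),r(b)]));print(env.get_state()["tcp_pos"])
```

```text
[ 0.47292182 -0.05641827  0.05698277]
```

View pics/g1.png

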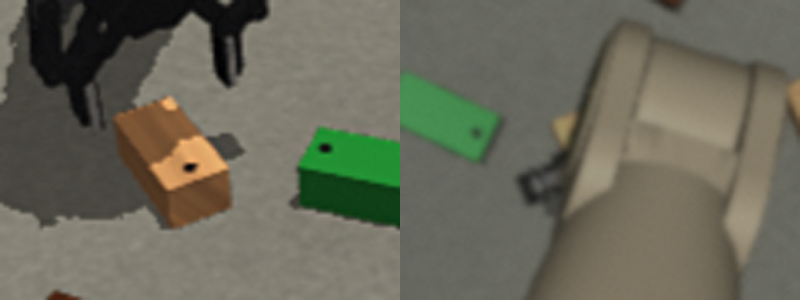

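The gripper straddles the pine block across its width, with tips at about (90,125) and (230,85) in the left crop and the block top between them. The green block is clear. Descending to grip.

servo_tool(increments=[{"grip":0,"x":0,"y":0,"z":20,"roll":0},{"grip":0,"x":0,"y":0,"z":20,"roll":0},{"grip":0,"x":0,"y":0,"z":11,"roll":0},{"grip":0,"x":0,"y":0,"z":0,"roll":0},{"grip":0,"x":0,"y":0,"z":0,"roll":0}])

```text
clock: 2.53
tcp_pos: [0.4734, -0.0559, 0.0062]
orientation: [0.0, 0.977, 0.212, 0.001]
wrist_force: [-0.5, -0.7, -0.2]
finger_gap: 0.0854
grip_force: 0.0
```

servo_tool(increments=[{"grip":0.6,"x":0,"y":0,"z":0,"roll":0},{"grip":0.7,"x":0,"y":0,"z":0,"roll":0},{"grip":0.8,"x":0,"y":0,"z":0,"roll":0},{"grip":0.8,"x":0,"y":0,"z":0,"roll":0},{"grip":0.8,"x":0,"y":0,"z":0,"roll":0}], grip_force=40)

```text
clock: 2.95
tcp_pos: [0.4735, -0.0554, 0.006]
orientation: [0.001, 0.977, 0.213, 0.001]
wrist_force: [-0.4, -0.1, 7.3]
finger_gap: 0.0435
grip_force: 41.8
```

servo_tool(increments=[{"grip":0.8,"x":0,"y":0,"z":0,"roll":0},{"grip":0.8,"x":0,"y":0,"z":0,"roll":0}])

```text
clock: 3.12
tcp_pos: [0.4735, -0.0554, 0.006]
orientation: [0.001, 0.977, 0.213, 0.001]
wrist_force: [-0.8, -1.0, 6.5]
finger_gap: 0.0434
grip_force: 41.8
```

servo_tool(increments=[{"grip":0.8,"x":0,"y":0,"z":-10,"roll":0},{"grip":0.8,"x":0,"y":0,"z":-25,"roll":0},{"grip":0.8,"x":0,"y":0,"z":-25,"roll":0},{"grip":0.8,"x":0,"y":0,"z":-25,"roll":0},{"grip":0.8,"x":0,"y":0,"z":-15,"roll":0}])

```text
clock: 3.53
tcp_pos: [0.4734, -0.0554, 0.1074]
orientation: [0.001, 0.977, 0.213, 0.001]
wrist_force: [1.0, -0.1, -0.7]
finger_gap: 0.0435
grip_force: 41.1
```

servo_tool(increments=[{"grip":0.8,"x":0,"y":0,"z":0,"roll":6.2},{"grip":0.8,"x":0,"y":0,"z":0,"roll":6.2},{"grip":0.8,"x":0,"y":0,"z":0,"roll":6.2},{"grip":0.8,"x":0,"y":0,"z":0,"roll":6.2},{"grip":0.8,"x":0,"y":0,"z":0,"roll":6.0}])

```text
clock: 3.95
tcp_pos: [0.4723, -0.0551, 0.105]
orientation: [0.0, 0.998, -0.057, -0.0]
wrist_force: [-0.3, -0.1, -0.4]
finger_gap: 0.0435
grip_force: 41.1
```

servo_tool(increments=[{"grip":0.8,"x":0,"y":0,"z":0,"roll":0},{"grip":0.8,"x":0,"y":0,"z":0,"roll":0}])

```text
clock: 4.12
tcp_pos: [0.4724, -0.0551, 0.1049]
orientation: [0.0, 0.999, -0.053, -0.0]
wrist_force: [0.2, 0.3, -1.1]
finger_gap: 0.0435
grip_force: 41.1
```

servo_tool(increments=[{"grip":0.8,"x":3,"y":-14,"z":0,"roll":0},{"grip":0.8,"x":6,"y":-28,"z":0,"roll":0},{"grip":0.8,"x":6,"y":-28,"z":0,"roll":0},{"grip":0.8,"x":6,"y":-28,"z":0,"roll":0},{"grip":0.8,"x":6,"y":-28,"z":0,"roll":0}])

```text
clock: 4.53
tcp_pos: [0.511, 0.0472, 0.105]
orientation: [-0.009, 0.999, -0.036, 0.0]
wrist_force: [-1.1, -0.1, -0.9]
finger_gap: 0.0433
grip_force: 41.1
```

servo_tool(increments=[{"grip":0.8,"x":6,"y":-28,"z":0,"roll":0},{"grip":0.8,"x":6,"y":-28,"z":0,"roll":0},{"grip":0.8,"x":6,"y":-28,"z":0,"roll":0},{"grip":0.8,"x":6,"y":-28,"z":0,"roll":0},{"grip":0.8,"x":6,"y":-28,"z":0,"roll":0}])

```text
clock: 4.95
tcp_pos: [0.5454, 0.1158, 0.1107]
orientation: [-0.037, 0.999, 0.013, -0.001]
wrist_force: [0.5, -0.3, -1.9]
finger_gap: 0.0434
grip_force: 41.1
```

servo_tool(increments=[{"grip":0.8,"x":3,"y":-14,"z":15,"roll":0},{"grip":0.8,"x":0,"y":0,"z":20,"roll":0},{"grip":0.8,"x":0,"y":0,"z":15,"roll":0},{"grip":0.8,"x":0,"y":0,"z":0,"roll":0},{"grip":0.8,"x":0,"y":0,"z":0,"roll":0}])

```text
clock: 5.37
tcp_pos: [0.5468, 0.1246, 0.0611]
orientation: [-0.04, 0.999, 0.02, -0.002]
wrist_force: [-0.3, -0.1, -0.5]
finger_gap: 0.0434
grip_force: 41.0
```

Run:
```python
from h import *
a=env.read_camera("scene")[165:255,340:460,::-1]
cv2.imwrite("pics/p1.png",cv2.resize(a,(800,600),interpolation=cv2.INTER_CUBIC));s=env.get_state();print(s["tcp_pos"],s["orientation"])
```

```text
[0.54774083 0.12453573 0.06214998] [-0.03953987  0.99902804  0.01944789 -0.00116553]
```

View pics/p1.png

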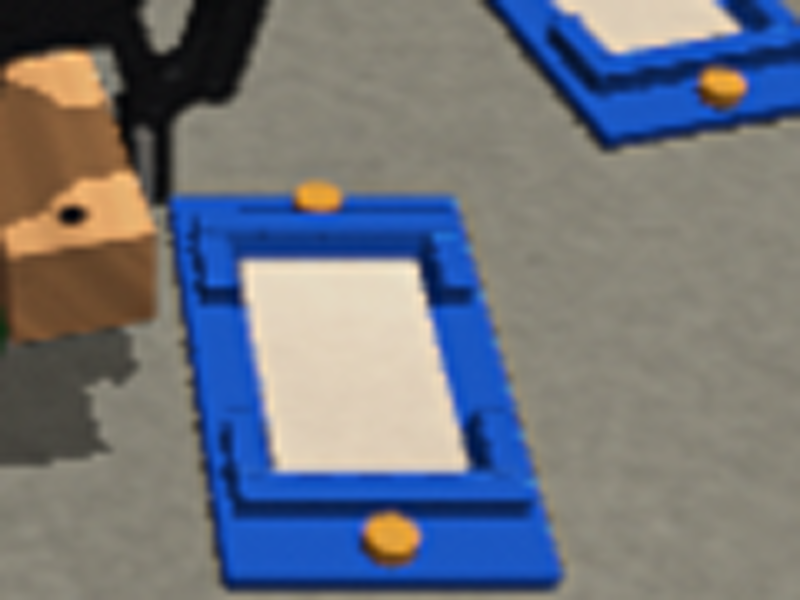

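The block is held with its drilled face up, but it is still left of the jig. The arm stopped short and tilted, so a joint limit is likely.

Run:
```python
from h import *
s=env.get_state();print(s["joint_pos"].round(3),s["tau"].round(1),s["wrist_force"])
```

```text
[ 0.038  0.39  -0.281  0.901  0.079  3.14 ] [  0.1 -47.8  25.4   0.1   0.3  -0. ] [ 0.12858013  0.61038749 -0.82555514]
```

Joint 6 has hit its 3.14 limit. Either end first is allowed, so I'll lift and take the half turn the other way.

servo_tool(increments=[{"grip":0.8,"x":0,"y":0,"z":-20,"roll":0},{"grip":0.8,"x":0,"y":0,"z":-25,"roll":-3},{"grip":0.8,"x":0,"y":0,"z":-15,"roll":-7},{"grip":0.8,"x":0,"y":0,"z":0,"roll":-7},{"grip":0.8,"x":0,"y":0,"z":0,"roll":-7}])

```text
clock: 5.83
tcp_pos: [0.55, 0.1195, 0.125]
orientation: [-0.038, 0.973, 0.229, 0.01]
wrist_force: [-0.9, -0.8, -0.5]
finger_gap: 0.0432
grip_force: 41.1
```

Run:
```python
from h import *
from scipy.spatial.transform import Rotation as R
s=env.get_state();q=s["orientation"];print(s["joint_pos"].round(3),s["tcp_pos"],R.from_quat(q[[1,2,3,0]]).as_matrix().round(3))
```

```text
[ 0.029  0.333 -0.195  1.038  0.079  2.707] [0.54995366 0.11947989 0.12504275] [[ 0.894  0.447  0.002]
 [ 0.446 -0.892  0.079]
 [ 0.037 -0.07  -0.997]]
```

The tilt stays at 4.5°, almost entirely across the block's width, so it will settle flat on release. I'll turn to yaw 173.7°.

servo_tool(increments=[{"grip":0.8,"x":0,"y":0,"z":0,"roll":-7},{"grip":0.8,"x":0,"y":0,"z":0,"roll":-7},{"grip":0.8,"x":0,"y":0,"z":0,"roll":-7},{"grip":0.8,"x":0,"y":0,"z":0,"roll":-7},{"grip":0.8,"x":0,"y":0,"z":0,"roll":-7}])

```text
clock: 6.25
tcp_pos: [0.5487, 0.1195, 0.1234]
orientation: [-0.034, 0.859, 0.511, 0.02]
wrist_force: [-0.4, -0.0, -0.9]
finger_gap: 0.0436
grip_force: 41.1
```

servo_tool(increments=[{"grip":0.8,"x":0,"y":0,"z":0,"roll":-7},{"grip":0.8,"x":0,"y":0,"z":0,"roll":-7},{"grip":0.8,"x":0,"y":0,"z":0,"roll":-7},{"grip":0.8,"x":0,"y":0,"z":0,"roll":-7},{"grip":0.8,"x":0,"y":0,"z":0,"roll":-7}])

```text
clock: 6.67
tcp_pos: [0.5487, 0.1195, 0.1234]
orientation: [-0.027, 0.665, 0.746, 0.029]
wrist_force: [-1.0, -0.2, -0.8]
finger_gap: 0.0439
grip_force: 41.1
```

servo_tool(increments=[{"grip":0.8,"x":0,"y":0,"z":0,"roll":-7},{"grip":0.8,"x":0,"y":0,"z":0,"roll":-7},{"grip":0.8,"x":0,"y":0,"z":0,"roll":-7},{"grip":0.8,"x":0,"y":0,"z":0,"roll":-7},{"grip":0.8,"x":0,"y":0,"z":0,"roll":-7}])

```text
clock: 7.08
tcp_pos: [0.5487, 0.1195, 0.1234]
orientation: [-0.017, 0.41, 0.911, 0.036]
wrist_force: [1.1, 0.4, -1.3]
finger_gap: 0.0439
grip_force: 41.1
```

servo_tool(increments=[{"grip":0.8,"x":0,"y":0,"z":0,"roll":-7},{"grip":0.8,"x":0,"y":0,"z":0,"roll":-7},{"grip":0.8,"x":0,"y":0,"z":0,"roll":-7},{"grip":0.8,"x":0,"y":0,"z":0,"roll":-7},{"grip":0.8,"x":0,"y":0,"z":0,"roll":-7}])

```text
clock: 7.5
tcp_pos: [0.5487, 0.1195, 0.1234]
orientation: [-0.005, 0.117, 0.992, 0.039]
wrist_force: [0.5, 0.4, -0.9]
finger_gap: 0.0437
grip_force: 41.1
```

servo_tool(increments=[{"grip":0.8,"x":0,"y":0,"z":0,"roll":0},{"grip":0.8,"x":0,"y":0,"z":0,"roll":0}])

```text
clock: 7.67
tcp_pos: [0.5485, 0.1195, 0.1229]
orientation: [-0.006, 0.122, 0.992, 0.039]
wrist_force: [0.2, -0.2, -1.4]
finger_gap: 0.0434
grip_force: 41.1
```

```bash
cat >> h.py <<'E'
from scipy.spatial.transform import Rotation as R
def st():
    s=env.get_state();q=s["orientation"];M=R.from_quat(q[[1,2,3,0]]).as_matrix()
    print(s["clock"],"q",s["joint_pos"].round(3),"tcp",s["tcp_pos"].round(4),"yaw",np.degrees(np.arctan2(M[1,0],M[0,0])).round(1),"zax",M[:,2].round(3))
    return s,M
def go(p):
    s,M=st(); print("tool mm",(M.T@(np.array(p)-s["tcp_pos"])*1000).round(1))
E
python3 -c "
from h import *
go([.5625,.2175,.12])"
```

```text
7.6667 q [ 0.029  0.335 -0.198  1.037  0.079  0.273] tcp [0.5485 0.1195 0.1229] yaw 166.1 zax [-0.001  0.079 -0.997]
tool mm [10.  98.  10.6]
```

servo_tool(increments=[{"grip":0.8,"x":0,"y":0,"z":0,"roll":-4},{"grip":0.8,"x":0,"y":0,"z":0,"roll":-3.6},{"grip":0.8,"x":-1,"y":20,"z":2,"roll":0},{"grip":0.8,"x":-1,"y":25,"z":2,"roll":0},{"grip":0.8,"x":-1,"y":25,"z":2,"roll":0}])

```text
clock: 8.08
tcp_pos: [0.5588, 0.1894, 0.1218]
orientation: [-0.003, 0.057, 0.998, 0.039]
wrist_force: [0.4, -0.0, -1.1]
finger_gap: 0.0433
grip_force: 41.1
```

servo_tool(increments=[{"grip":0.8,"x":0,"y":20,"z":2,"roll":0},{"grip":0.8,"x":0,"y":9,"z":20,"roll":0},{"grip":0.8,"x":0,"y":0,"z":20,"roll":0},{"grip":0.8,"x":0,"y":0,"z":10,"roll":0},{"grip":0.8,"x":0,"y":0,"z":0,"roll":0}])

```text
clock: 8.5
tcp_pos: [0.5592, 0.2217, 0.0691]
orientation: [-0.006, 0.055, 0.998, 0.039]
wrist_force: [-1.2, -0.2, -1.6]
finger_gap: 0.0431
grip_force: 41.2
```

Run:
```python
from h import *
a=env.read_camera("scene")[150:255,340:480,::-1]
cv2.imwrite("pics/p2.png",cv2.resize(a,(800,600),interpolation=cv2.INTER_CUBIC))
go([.5625,.2185,.045])
```

```text
8.55 q [ 0.204  0.444 -0.172  0.946  0.078  0.314] tcp [0.5601 0.2215 0.0705] yaw 173.7 zax [-0.006  0.078 -0.997]
tool mm [-3.1 -4.7 25.2]
```

View pics/p2.png

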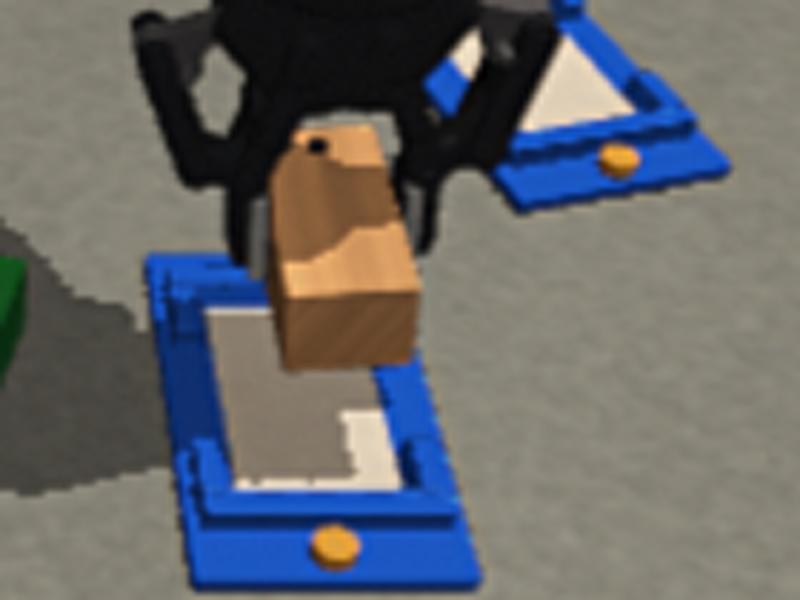

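The block hangs over the pocket, drilled end toward the robot, with front top corners at (280,295) and (418,292) in this crop. I'll compute its centre in the same camera.

Run:
```python
from h import *
f=lambda q:np.array(q)/5.714+[340-.4,150-.4]
P=w("scene",f([(280,295),(418,292)]),.1005);print(P)
B=w("scene",f([(285,369),(413,361)]),.0645);print(B)
u=np.array([np.cos(np.radians(-6.3)),np.sin(np.radians(-6.3))])
print("ctr top",P.mean(0)-.045*u,"bot",B.mean(0)-.045*u)
rep("jigS",w("scene",f([(206,308),(375,306),(400,489),(236,489)]),.008))
```

```text
[[0.61131626 0.18769108]
 [0.61494759 0.23220355]]
[[0.60766926 0.19452914]
 [0.60863531 0.23812241]]
ctr top [0.56840368 0.21488536] bot [0.56342404 0.22126381]
jigS ctr [0.561  0.2203] yaw -9.1 sides [0.065 0.1   0.057 0.098]
```

servo_tool(increments=[{"grip":0.8,"x":2,"y":-4.3,"z":10,"roll":1.5},{"grip":0.8,"x":0,"y":0,"z":12,"roll":0},{"grip":0.8,"x":0,"y":0,"z":10,"roll":0},{"grip":0.8,"x":0,"y":0,"z":0,"roll":0}])

```text
clock: 8.88
tcp_pos: [0.5579, 0.2198, 0.0383]
orientation: [-0.005, 0.068, 0.997, 0.039]
wrist_force: [0.1, -0.5, -0.4]
finger_gap: 0.0431
grip_force: 41.2
```

servo_tool(increments=[{"grip":0.8,"x":0,"y":0,"z":6,"roll":0},{"grip":0.8,"x":0,"y":0,"z":5,"roll":0},{"grip":0.8,"x":0,"y":0,"z":4,"roll":0},{"grip":0.8,"x":0,"y":0,"z":3,"roll":0},{"grip":0.8,"x":0,"y":0,"z":0,"roll":0}])

```text
clock: 9.3
tcp_pos: [0.5581, 0.2217, 0.0207]
orientation: [-0.005, 0.067, 0.997, 0.039]
wrist_force: [-0.6, 0.6, -0.7]
finger_gap: 0.0434
grip_force: 41.2
```

Run:
```python
from h import *
a=env.read_camera("scene")[150:255,340:480,::-1]
cv2.imwrite("pics/p3.png",cv2.resize(a,(800,600),interpolation=cv2.INTER_CUBIC))
go([.5605,.2205,.015]); print(env.get_state()["wrist_force"])
```

```text
9.35 q [ 0.205  0.489 -0.237  0.833  0.078  0.34 ] tcp [0.5583 0.2218 0.021 ] yaw 172.3 zax [-0.004  0.079 -0.997]
tool mm [-2.5 -1.4  5.9]
[-0.25025633  0.93633746 -1.09865275]
```

View pics/p3.png

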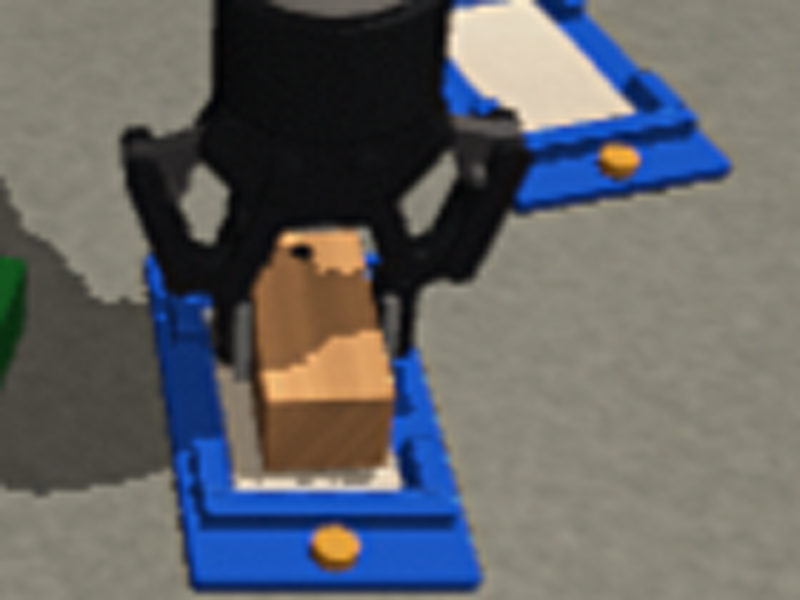

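The block is in the pocket mouth. Its lower front edge runs (265,470) to (390,465) against floor corners (236,489) and (400,489), so it sits about 3 mm too far right in the picture (+y). I'll correct that and lower it.

servo_tool(increments=[{"grip":0.8,"x":0,"y":-3.5,"z":1,"roll":0},{"grip":0.8,"x":0,"y":0,"z":2,"roll":0},{"grip":0.8,"x":0,"y":0,"z":1.5,"roll":0},{"grip":0.8,"x":0,"y":0,"z":0,"roll":0}])

```text
clock: 9.68
tcp_pos: [0.5579, 0.2186, 0.0163]
orientation: [-0.005, 0.067, 0.997, 0.039]
wrist_force: [-0.2, -0.5, -1.1]
finger_gap: 0.0435
grip_force: 41.2
```

servo_tool(increments=[{"grip":0.8,"x":0,"y":0,"z":1.5,"roll":0},{"grip":0.8,"x":0,"y":0,"z":0,"roll":0}])

```text
clock: 9.85
tcp_pos: [0.558, 0.2187, 0.0159]
orientation: [-0.004, 0.067, 0.997, 0.039]
wrist_force: [-2.6, -0.7, 5.2]
finger_gap: 0.0432
grip_force: 41.8
```

servo_tool(increments=[{"grip":0.4,"x":0,"y":0,"z":0,"roll":0},{"grip":0.3,"x":0,"y":0,"z":0,"roll":0},{"grip":0.2,"x":0,"y":0,"z":0,"roll":0},{"grip":0.1,"x":0,"y":0,"z":0,"roll":0},{"grip":0,"x":0,"y":0,"z":0,"roll":0}])

```text
clock: 10.27
tcp_pos: [0.558, 0.2188, 0.0149]
orientation: [-0.005, 0.067, 0.997, 0.039]
wrist_force: [0.8, 0.1, 0.6]
finger_gap: 0.0848
grip_force: 0.0
```

servo_tool(increments=[{"grip":0,"x":0,"y":0,"z":0,"roll":0},{"grip":0,"x":0,"y":0,"z":0,"roll":0},{"grip":0,"x":0,"y":0,"z":-10,"roll":0},{"grip":0,"x":0,"y":0,"z":-20,"roll":0},{"grip":0,"x":0,"y":0,"z":-30,"roll":0}])

```text
clock: 10.68
tcp_pos: [0.556, 0.2137, 0.0735]
orientation: [-0.007, 0.067, 0.997, 0.038]
wrist_force: [0.6, -0.4, 0.3]
finger_gap: 0.0851
grip_force: 0.0
```

servo_tool(increments=[{"grip":0,"x":0,"y":0,"z":-30,"roll":0},{"grip":0,"x":0,"y":0,"z":-30,"roll":0},{"grip":0,"x":0,"y":0,"z":-20,"roll":0},{"grip":0,"x":0,"y":0,"z":0,"roll":0},{"grip":0,"x":0,"y":0,"z":0,"roll":0}])

```text
clock: 11.1
tcp_pos: [0.5598, 0.2079, 0.1569]
orientation: [-0.002, 0.067, 0.997, 0.04]
wrist_force: [-0.3, 0.4, -1.2]
finger_gap: 0.0854
grip_force: 0.0
```

Run:
```python
from h import *
a=env.read_camera("scene")[150:255,340:480,::-1]
cv2.imwrite("pics/p4.png",cv2.resize(a,(800,600),interpolation=cv2.INTER_CUBIC))
```

```text
(no output)
```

View pics/p4.png

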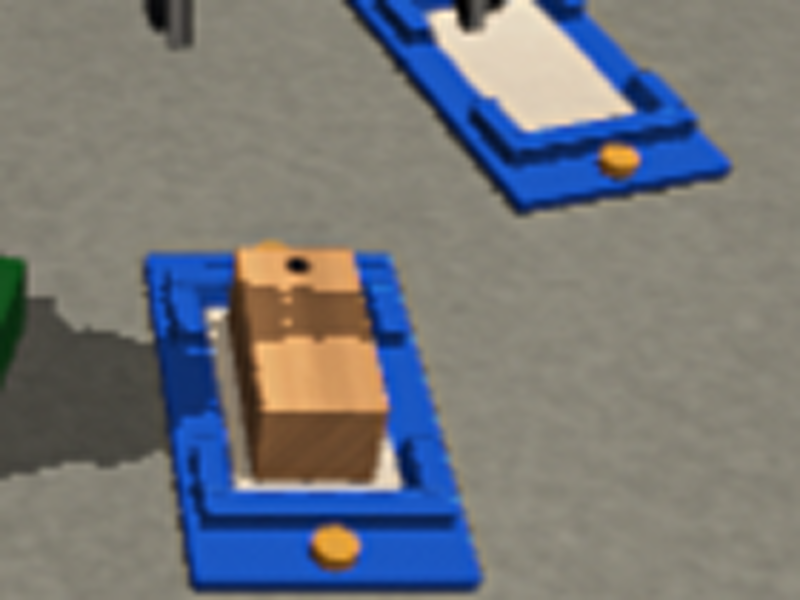

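The block lies flat in the pocket, drilled face up. Its lower front edge runs (255,480) to (380,480), centred between floor corners (236,489) and (400,489), and the gripper is clear.

```bash
python3 -c "
from workcell import env
print(env.hand_in())"
```

```text
the job is handed in; nothing more can be done
None
```

I laid the pine block in the right-hand blue jig's pocket, flat, centred and drilled face up, released it and handed the job in at about 11 s; the hand-in call returned no verdict.

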